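# Clamp a tray of brittle with a click wrench

### The job

Push the small tray of nut brittle along the rails of the holding station until it is fully home against the end stop, without ramming it. Then tighten the clamp nut by turning the click wrench clockwise (seen from above) until its handle breaks over with a click, stop at once, and let go of the wrench leaving the nut tight. Leave everything else on the table alone.

Things in the scene. Friction and masses are not known exactly. Their poses are not given: they have to be found in the camera images.
- station: Fixed holding station: steel base plate 280 x 290 mm, 8 mm thick, two low aluminium rails (20 mm high) and an end stop; placed and turned (up to 0.17 rad) differently each time. Origin on the table; x axis along the rails towards the end stop, level and away from the robot, y left, z up. The tray slides on the plate between the rails, 2 mm play each side.
- home (a point): Point on the station where tray_mid lies when the tray is fully home against the end stop.
- tray_mid (a point): Centre, half-way up, of the small square aluminium tray (140 x 140 x 36 mm, about 0.5 kg) with a hard dark slab of nut brittle; 18 mm above its underside; axes as the station's. It stands on the station's plate, 40 to 75 mm short of home.
- tray: The same tray, origin at its underside. Its near (-x) wall has a fixed bar handle, 40 mm wide (y), 8 mm high, centred 20 mm above the underside; its near face is 84 mm from the tray's centre. A level push at the middle of the handle towards station +x (3 to 9 N, with friction) slides the tray home.
- nut (a point): Point on the vertical axis of the clamp nut, at the height of the wrench handle's centre line (115 mm above the table). Fixed to the station, axes as the station's. The nut sits on a steel column 26 mm in diameter to the right of the tray, above the clamp arm.
- wrench: Handle of the click wrench, level, 115 mm above the table; its head stays on the nut. Origin at the break-over pin, 40 mm from the nut axis; x axis outwards along the handle, z up. Steel tube 16 mm in diameter, then a black rubber grip 26 mm in diameter from x = 70 to 180 mm. Unbroken, the handle lies straight out from the nut axis; let go, it springs back straight and the nut stays put.
- grip (a point): Middle of the rubber grip on its centre line, 165 mm from the nut axis; axes as wrench; free space about and under it. At the start it is to the right of the column. A clockwise push of 1 to 2 N here runs the nut down; after 0.5 to 0.95 rad, which cannot be seen beforehand, the nut is tight and the wrench stops turning.
- shoe (a point): Underside of the rubber shoe (18 mm in diameter) at the end of the clamp arm, above the tray's right rim; the nut brings it down a few millimetres, onto the rim (44 mm above the table) when tight.
- pin (a point): The break-over pin, 40 mm from the nut axis. With the nut tight, the force at the grip rises to about 13 N, then the handle breaks over about this pin and the force drops by about half within 12 mm of travel at the grip: the click. It counts from 0.03 rad (4 mm); past 0.145 rad (18 mm) the wrench is overstrained, and at 0.17 rad it goes solid.
- weight: Bystander: brass weight, 32 mm in diameter, 38 mm high, on the station plate behind the column; origin at its underside.
- spatula: Bystander: spatula, 240 mm long, lying on the table at the right.
- jar: Bystander: jar, 68 mm in diameter, 95 mm high, at the left; origin at its underside.
- cup: Bystander: open steel cup, 76 mm in diameter, 80 mm high, at the left; origin at its underside.
- bowl: Bystander: white bowl, 120 mm in diameter, 45 mm high, at the right; origin at its underside.
- press_block: Bystander: wooden block, 90 x 60 x 30 mm, at the right; origin at its underside.
There are look-alikes about, which are no part of the job. Leave any blue look-alike of the tray alone.

How it is judged:
By the outcome, as a careful person would: the job done as asked, in the order asked, and still so for the second after the job is handed in, with the robot touching nothing.
It also fails if it takes over 72 s, if anything falls off the work surface, if the arm or the gripper's body presses on something with over 40 N, if the wrist force passes 120 N, or if a joint passes its speed limit or range.

### The arm

A 6-joint arm with a two-finger parallel gripper is mounted at the origin on the work surface. World frame = base frame: x ahead of the robot, y to its left, z up, the work surface at z = 0. Lengths are in mm, angles in rad, forces in N, time in s.
With the tool pointing down it reaches from about 350 to 975 mm from the base axis. Payload 7.1 kg.
Tool frame: the origin (TCP) lies on the front face of the gripper's body, between the roots of the fingers; the fingertips stand 80 mm ahead of it and the grasp point (between the pads) lies 61 mm ahead of it (env.tips_ahead is the distance from the TCP to the fingertips, in mm); z points along the fingers, y is the line along which they close (so a half turn about z gives the same grasp; the last joint's range is limited). The gripper opens to 88 mm and grips with 3 to 60 N. Pads are 20 mm wide; open, the fingers measure 115 mm over their backs; the gripper's body (75 mm by 178 mm) begins 61 mm behind the grasp point.
Start: joints at [1.293, 0.423, 1.63, -0, 1.089, -0.019], TCP at [159.919, 604.178, 302.675] pointing down, gripper open.
Joint ranges: [-3, 3], [-0.9, 2.11], [0.09, 2.58], [-1.31, 4.45], [0.11, 2.69], [-2.54, 2.54]. Speed limits (rad/s): [2.39, 2.39, 3.01, 3.14, 3.14, 3.14].

### API

Orientations are given as a unit quaternion [x, y, z, w].
In Python, from station import env, set_gripper, viewer, workorder gives the robot as it stands. Calls block until the motion is done:
- env.reach(position, orientation): joint-space move of the TCP to a pose.
- env.move_l(position, rot=None, rate=150, f_stop=None): straight line of the TCP; rot=None keeps the orientation; rate is the mean speed in mm/s. With f_stop (N) it stops when the force on the tool has changed by that much, and returns True; else False.
- env.move_joints(angles): joint-space move.
- set_gripper(opening): finger opening in mm; the grip force is fixed at half the most; returns when the fingers have stopped.
- env.hold(seconds).
- env.ik(position, orientation): joint angles nearest the present ones, or None.
- env.read_state(): the state.
- viewer.camera(name): name is "scene" or "top" or "wrist"; returns the picture (384x512x3 uint8, blue, green, red); there is no depth.
- viewer.camera_params(name): a dict with "fx", "fy", "cx", "cy" (pixels), "pose" (4x4, takes a point from camera to world coordinates); the wrist camera has in their place "tool_from_camera" (4x4, takes a point from camera to tool coordinates, whose origin is the TCP and whose axes are the flange's). Camera axes: x right, y up, looking along -z (the intrinsics and any distortion apply to the point x, -y, -z); pixel columns grow to the right and rows downward; lengths in mm; the calibration is good to about 2 mm. A picture is of the moment at which its call begins: read the wrist's pose just before it. camera_params takes no time and is no camera call.
A pose or a line that the arm cannot do raises env.IKError and nothing moves.
- workorder.sign_off(): hands the job in; it is judged then, once.
The state is a dict: "time_s": time; "qpos": joint angles; "dq": joint speeds; "tau": joint torques, N m; "tool_pos": TCP position; "orientation": TCP orientation; "force": force on the tool from outside, world axes, zero at the start; "wrist_torque": the same for the moment, N m; "width": finger opening in mm; "grip_force": force on a finger pad.
Only numpy, scipy, OpenCV 4.12 (cv2) and the standard library are available. Lean on these libraries where they do the work, as an engineer would, in place of code of your own. Each camera call takes 0.05 s, during which the arm holds its last target. There are 200 camera calls.

## Working session

There is one attempt and no reset: what is moved stays moved. The work goes in short steps, each a Python script; the robot and the scene stay as the last script left them, time stands still between calls to the robot, and variables do not carry over. Pictures are saved under pics/ and viewed, at most 10 in all, crops included, and the job is handed in when it is done.

```bash
mkdir -p pics; ls; python3 - <<'E'
from station import env, set_gripper, viewer, workorder
import cv2,numpy as np
for n in("top","scene"):
    cv2.imwrite(f"pics/{n}0.png",viewer.camera(n)); p=viewer.camera_params(n); print(n,{k:(np.round(v,3).tolist()) if not isinstance(v,str) else v for k,v in p.items()})
p=viewer.camera_params("wrist");print({k:(np.round(v,3).tolist()) for k,v in p.items()})
s=env.read_state();print(s)
E
```

```text
pics
top {'fx': 376.105, 'fy': 376.105, 'cx': 256.265, 'cy': 185.519, 'pose': [[-0.063, 0.977, -0.205, 242.536], [-0.998, -0.063, 0.008, -11.745], [-0.005, 0.205, 0.979, 1249.649], [0.0, 0.0, 0.0, 1.0]]}
scene {'fx': 495.24, 'fy': 495.24, 'cx': 255.215, 'cy': 193.606, 'pose': [[0.554, -0.467, 0.69, 1410.195], [0.833, 0.324, -0.449, -604.1], [-0.014, 0.823, 0.568, 864.687], [0.0, 0.0, 0.0, 1.0]]}
{'fx': 336.075, 'fy': 336.075, 'cx': 254.213, 'cy': 189.85, 'tool_from_camera': [[-0.001, 0.953, 0.304, 84.129], [1.0, 0.001, 0.001, 0.517], [0.0, 0.304, -0.953, -82.798], [0.0, 0.0, 0.0, 1.0]]}
{'time_s': 0.1, 'qpos': array([ 1.29295928e+00,  4.23785522e-01,  1.63058819e+00, -1.92229212e-05,
        1.08859915e+00, -1.89995005e-02]), 'dq': array([-0.00189089, -0.00122529, -0.00101597, -0.0005133 , -0.00208445,
       -0.00043892]), 'tau': array([ 2.54634388e-04, -5.45613635e+01, -2.74320692e+01,  6.45731762e-02,
        1.87641126e-02, -4.20210529e-05]), 'tool_pos': array([159.84679511, 603.81780962, 301.97615136]), 'orientation': array([ 1.29053344e-01,  9.91637413e-01, -6.83777874e-04, -9.36298380e-05]), 'force': array([-0.17994469,  0.416183  , -0.33579966]), 'wrist_torque': array([ 0.04920434, -0.0205055 ,  0.05738119]), 'grip_force': 0.0, 'width': 87.45583657825316}
```

View pics/top0.png

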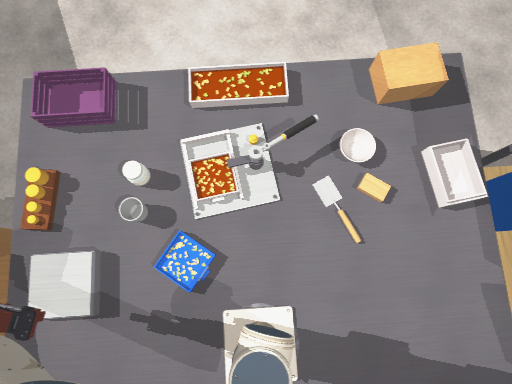

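View pics/scene0.png

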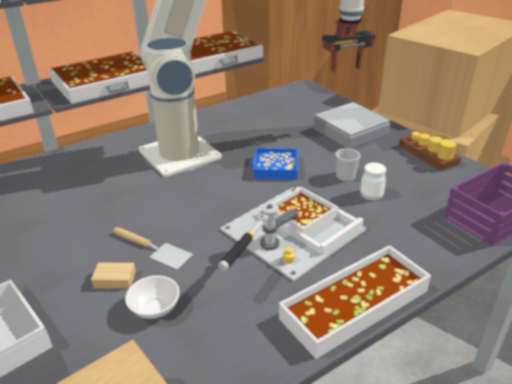

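The top view shows the station at about (230,170). Candidates for the tray are:
- the brittle tray between the rails at (214,177), which fits the description
- the blue tray at (186,262), a look-alike
- the large tray at (238,85), too big
- the shelf trays in the scene view

The wrench runs from the nut at (255,156) to the grip at about (300,127). I'll check my choice in a close crop.

```bash
python3 - <<'E'
import cv2
a=cv2.imread("pics/top0.png")[105:225,170:330]
cv2.imwrite("pics/top0c.png",cv2.resize(a,None,fx=5,fy=5,interpolation=cv2.INTER_CUBIC))
a=cv2.imread("pics/scene0.png")[180:285,210:370]
cv2.imwrite("pics/scene0c.png",cv2.resize(a,None,fx=5,fy=5,interpolation=cv2.INTER_CUBIC))
E
```

```text
(no output)
```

View pics/top0c.png

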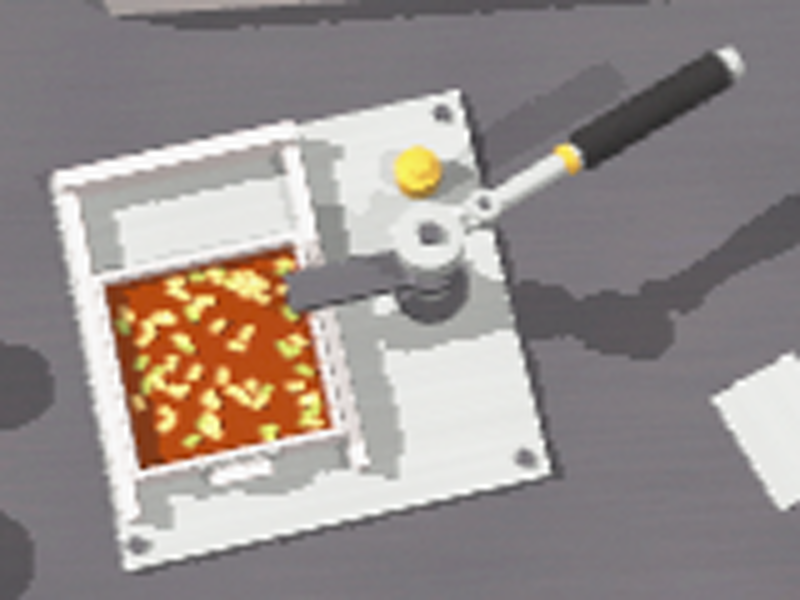

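View pics/scene0c.png

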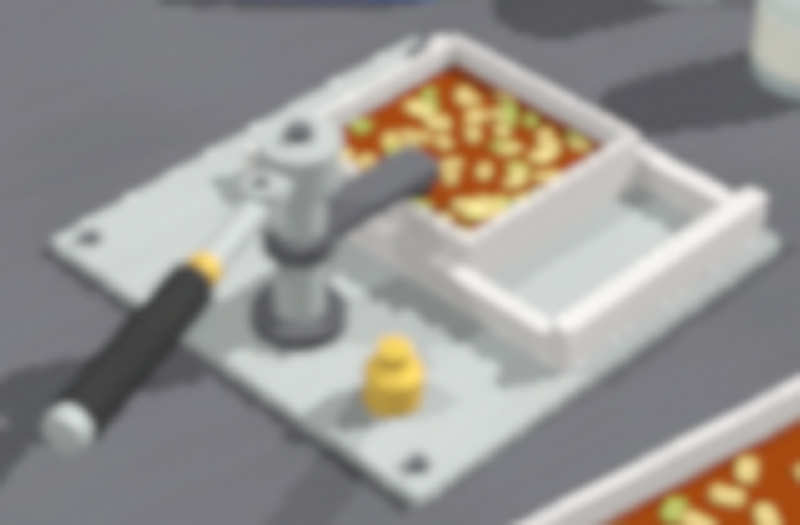

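The crop shows the tray with its bar handle at crop (240,470), its far wall about 20 px (crop 100) short of the end stop, the nut at crop (430,235), the pin at (485,205), and the grip from (580,155) to (722,65). The clamp arm reaches over the right rim. The choice is confirmed.

```bash
cat > h.py <<'E'
import numpy as np
from scipy.spatial.transform import Rotation as R
from station import env,set_gripper,viewer,workorder
def ray(n,uv,P=None):
    p=viewer.camera_params(n); T=np.array(p["pose"] if P is None else P@np.array(p["tool_from_camera"]))
    d=T[:3,:3]@[(uv[0]-p["cx"])/p["fx"],-(uv[1]-p["cy"])/p["fy"],-1]
    return T[:3,3],d
def onz(n,uv,z,P=None):
    o,d=ray(n,uv,P); return o+d*(z-o[2])/d[2]
def tri(a,b):
    (o1,d1),(o2,d2)=a,b
    t=np.linalg.lstsq(np.c_[d1,-d2],o2-o1,rcond=None)[0]
    p,q=o1+t[0]*d1,o2+t[1]*d2
    return (p+q)/2,np.linalg.norm(p-q)
def down(yaw): # tool z down, tool y along (cos,sin)(yaw)
    y=np.array([np.cos(yaw),np.sin(yaw),0]);z=np.array([0,0,-1.]);return R.from_matrix(np.c_[np.cross(y,z),y,z]).as_quat()
E
python3 - <<'E'
from h import *
np.set_printoptions(precision=1,suppress=True)
T=lambda x,y:((x+.5)/5-.5+170,(y+.5)/5-.5+105)
S=lambda x,y:((x+.5)/5-.5+210,(y+.5)/5-.5+180)
A,B,C=[onz("top",T(*p),8) for p in((128,570),(552,472),(460,90))]
print("plate NL,NR,FR",A,B,C,"len",np.linalg.norm(A-B),np.linalg.norm(B-C))
SB,SC=[onz("scene",S(*p),8) for p in((52,240),(418,500))]
print("scene NR, FR",SB,SC,np.linalg.norm(SB-SC))
print("yaw",np.arctan2(*(C-B)[1::-1]),np.arctan2(*(A-B)[1::-1])-np.pi/2,np.arctan2(*(SC-SB)[1::-1]))
tr=[onz("top",T(*p),44) for p in((135,472),(340,430),(300,245),(100,285))]
print("tray corners",*tr)
print("handle",onz("top",T(240,470),32))
for n,t,s in(("nut",(430,235),(300,135)),("pin",(485,205),(262,182)),("gs",(580,158),(200,280)),("ge",(722,67),(85,412))):
    print(n,*tri(ray("top",T(*t)),ray("scene",S(*s))),onz("top",T(*t),118))
E
```

```text
plate NL,NR,FR [404. 187.   8.] [451.7 -98.5   8. ] [725.9 -54.9   8. ] len 289.403276901205 277.62688817740803
scene NR, FR [452.7 -98.5   8. ] [729.1 -54.2   8. ] 279.93898658449643
yaw 0.15769984182550187 0.1657745784958593 0.15911890772467147
tray corners [463.  174.8  44. ] [482.2  40.1  44. ] [609.5  60.1  44. ] [590.5 194.1  44. ]
handle [462.1 107.7  32. ]
nut [585.4 -25.  129. ] 1.7687127594567915 [588.3 -25.9 118. ]
pin [603.5 -60.6 126. ] 1.7462524723984987 [605.6 -61.7 118. ]
gs [ 635.9 -121.3  113.6] 6.573302219470584 [ 632.7 -123.7  118. ]
ge [ 688.9 -216.2  118.7] 6.064787990655468 [ 687.7 -219.   118. ]
```

```bash
cat >> h.py <<'E'
YAW=0.160; U=np.array([np.cos(YAW),np.sin(YAW),0]); V=np.array([-U[1],U[0],0]); C=np.array([585.4,-25.,0]); TR=np.array([536.3,117.3,0])
E
python3 - <<'E'
from h import *
T=lambda x,y:((x+.5)/5-.5+170,(y+.5)/5-.5+105)
for p in((80,190),(290,143)): q=onz("top",T(*p),28); print("stop face",q.round(1),"d est",round((q-TR)@U-70,1))
q=min((down(YAW+k) for k in(0,np.pi)),key=lambda q:abs(env.ik([430,100,200],q)[5]) if env.ik([430,100,200],q) is not None else 9)
H=TR-84*U   # handle near face
P=H-(13.5+25)*U
print(P)
set_gripper(0)
env.reach(P+[0,0,200],q); env.move_l(P+[0,0,99],rate=120); env.hold(.2)
s=env.read_state(); print(s["time_s"],s["tool_pos"],s["force"],s["qpos"][5],s["width"])
print("stopped",env.move_l(P+45*U+[0,0,99],rate=20,f_stop=2.5))
s=env.read_state(); print(s["time_s"],s["tool_pos"],s["force"]@U,(s["tool_pos"]-P)@U)
E
```

```text
stop face [663.  208.7  28. ] d est 69.6
stop face [687.4  64.4  28. ] d est 70.7
[415.36465779  97.78351969   0.        ]
4.7083 [415.72157095  97.84673569  99.59265725] [ 1.0756209  -0.20444276  0.02040015] 0.04330628859702385 0.5209340556069499
stopped True
6.1917 [446.785117   102.82598576  98.73674427] -0.6039389802629429 31.82249124416294
```

```bash
python3 - <<'E'
from h import *
P=np.array([415.36,97.78,99.])
pr=lambda r:(lambda s:print(r,round(s["time_s"],2),"adv",round((s["tool_pos"]-P)@U,1),"F",round(s["force"]@U,2),"lat",round(s["force"]@V,2)))(env.read_state())
r=env.move_l(P+70*U,rate=22,f_stop=13); pr(r)
if not r:
    r=env.move_l(P+82*U,rate=12,f_stop=11); pr(r)
    if not r: r=env.move_l(P+115*U,rate=8,f_stop=9); pr(r)
env.hold(.3);pr(0)
import cv2;cv2.imwrite("pics/top1c.png",cv2.resize(viewer.camera("top")[105:225,170:330],None,fx=5,fy=5,interpolation=cv2.INTER_CUBIC))
E
```

```text
True 6.83 adv 34.8 F 0.13 lat -0.12
0 7.12 adv 34.2 F -0.7 lat 0.87
```

View pics/top1c.png

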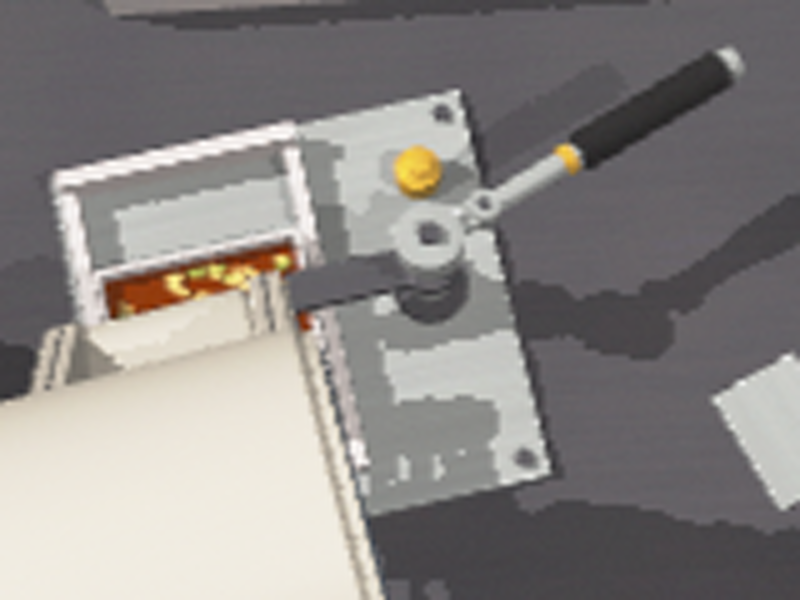

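The gripper hides the tray's near half. The tray's far wall is still at crop (195,255), so it has not moved: the 13 N stop was only the contact spike. I'll continue slowly in short steps.

```bash
python3 - <<'E'
from h import *
P=np.array([415.36,97.78,99.])
def pr(r,a):
    s=env.read_state();print(r,"cmd",a,round(s["time_s"],2),"adv",round((s["tool_pos"]-P)@U,1),"F",round(s["force"]@U,2),"lat",round(s["force"]@V,2),"z",round(s["tool_pos"][2],1))
for a in(36,38,40,45,50):
    r=env.move_l(P+a*U,rate=10,f_stop=18); pr(r,a)
    if r: break
E
```

```text
False cmd 36 7.53 adv 35.6 F -1.27 lat 0.35 z 98.9
False cmd 38 7.88 adv 36.0 F -7.02 lat 0.21 z 98.8
False cmd 40 8.23 adv 39.2 F -1.65 lat 0.65 z 98.8
False cmd 45 8.88 adv 45.4 F -1.4 lat 0.44 z 99.1
False cmd 50 9.53 adv 48.6 F -5.86 lat 0.39 z 99.0
```

```bash
python3 - <<'E'
from h import *
P=np.array([415.36,97.78,99.])
def pr(r,a):
    s=env.read_state();f=s["force"]@U;d=(s["tool_pos"]-P)@U;print(r,"cmd",a,round(s["time_s"],2),"adv",round(d,1),"F",round(f,2),"lat",round(s["force"]@V,2));return f,d
r=env.move_l(P+80*U,rate=18,f_stop=18); pr(r,80)
a=80
while not r and a<125:
    a+=1.5; r=env.move_l(P+a*U,rate=8,f_stop=15); f,d=pr(r,a)
    if f<-12: break
E
```

```text
False cmd 80 11.35 adv 78.6 F -5.56 lat 1.6
False cmd 81.5 11.69 adv 78.9 F -10.21 lat 0.88
False cmd 83.0 12.03 adv 82.9 F -1.68 lat -0.56
False cmd 84.5 12.38 adv 84.8 F -3.24 lat 0.05
False cmd 86.0 12.72 adv 86.3 F -2.15 lat 0.85
False cmd 87.5 13.06 adv 87.7 F -2.82 lat -0.24
False cmd 89.0 13.4 adv 89.3 F -1.81 lat -0.35
False cmd 90.5 13.74 adv 90.7 F -1.78 lat 1.12
False cmd 92.0 14.08 adv 92.2 F -2.7 lat -0.32
False cmd 93.5 14.43 adv 93.7 F -3.11 lat -0.45
False cmd 95.0 14.77 adv 95.2 F -2.38 lat -0.32
False cmd 96.5 15.11 adv 96.7 F -3.26 lat 0.55
False cmd 98.0 15.45 adv 98.2 F -2.74 lat -0.4
False cmd 99.5 15.79 adv 99.7 F -3.85 lat -1.33
False cmd 101.0 16.13 adv 100.1 F -6.55 lat 0.6
False cmd 102.5 16.48 adv 100.3 F -10.57 lat 0.49
False cmd 104.0 16.82 adv 100.5 F -14.56 lat -0.28
```

The force rises steadily with the tool stopped at 100.3 mm, a travel of about 65 mm against the estimated 64–70, so the tray is home. I'll retract, go to the staging point beside the grip and check.

```bash
cat >> h.py <<'E'
e=lambda t:np.array([np.cos(t),np.sin(t),0])
TH0=-1.078
def arc(th,off,k): # tool on ccw side of handle at angle th, off mm from centre line
    return C+165*e(th)+off*e(th+np.pi/2)+[0,0,175], down(th+k)
E
python3 - <<'E'
from h import *
import cv2
P=np.array([415.36,97.78,99.])
env.move_l(P+90*U,rate=30); env.move_l(P+70*U,rate=80); env.move_l(P+70*U+[0,0,131],rate=150)
q0=env.read_state()["qpos"]
best=None
for k in(0,np.pi/2,np.pi,-np.pi/2):
    js=[env.ik(*arc(th,12,k)) for th in np.linspace(TH0+.2,TH0-1.2,8)]
    if any(j is None for j in js): print(k,"none");continue
    js=np.array(js); m=np.abs(js[:,5]).max(); print(round(k,2),js[[0,-1],5].round(2),np.abs(np.diff(js,axis=0)).max().round(2))
    if best is None or m<best[0]: best=(m,k)
k=best[1];print("k",k)
p,q=arc(TH0,50,k); env.reach(p+[0,0,70],q); env.move_l(p,rate=120)
s=env.read_state();print(s["time_s"],s["tool_pos"],s["force"])
cv2.imwrite("pics/top2c.png",cv2.resize(viewer.camera("top")[105:225,170:330],None,fx=5,fy=5,interpolation=cv2.INTER_CUBIC))
E
```

```text
0 [0.66 1.94] 0.21
1.57 [-0.91  0.37] 0.21
3.14 [-2.48 -1.2 ] 0.21
-1.5707963267948966 none
k 1.5707963267948966
20.875 [ 707.91142561 -146.60956821  175.48790172] [ 0.38361528 -0.40517115  0.57889194]
```

View pics/top2c.png

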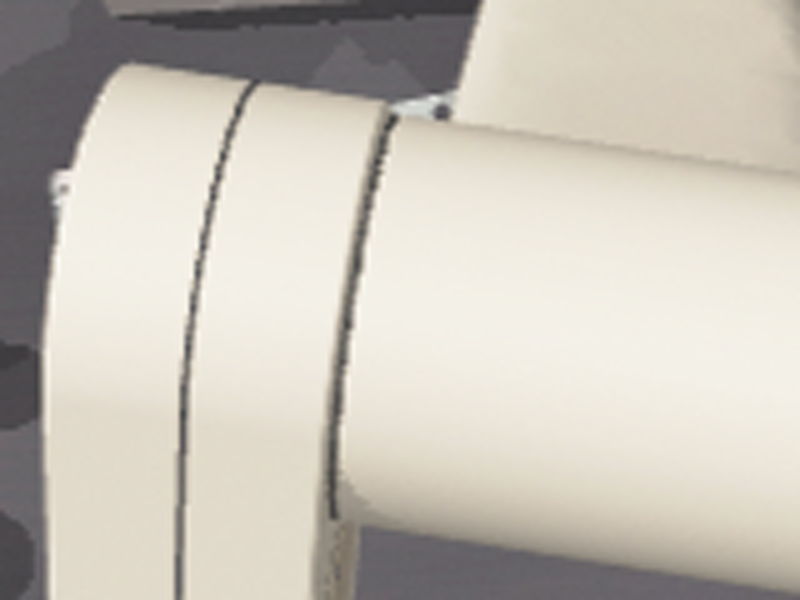

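The arm hides the station in the top view, so I'll use the scene view.

```bash
python3 - <<'E'
from h import *
import cv2
cv2.imwrite("pics/scene1c.png",cv2.resize(viewer.camera("scene")[170:285,210:370],None,fx=5,fy=5,interpolation=cv2.INTER_CUBIC))
E
```

```text
(no output)
```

View pics/scene1c.png

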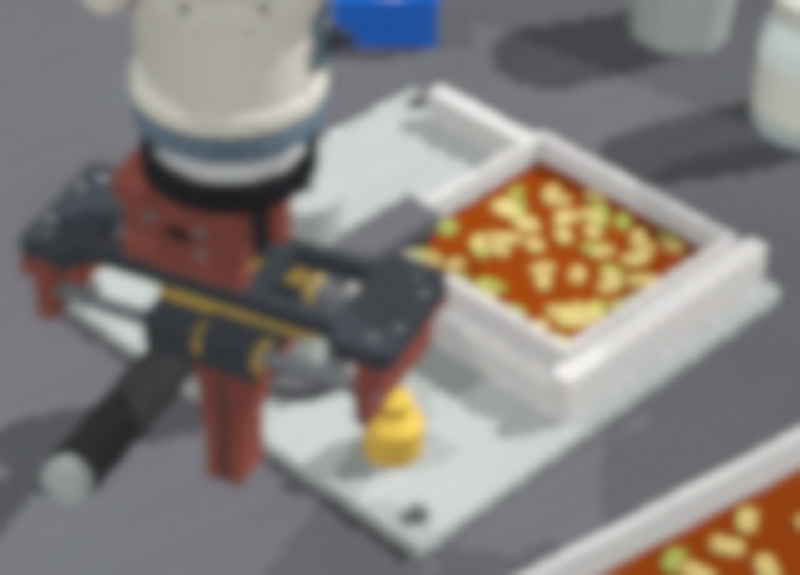

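The tray is seated against the end stop: its far wall at crop (570,350)–(735,245) lies on the stop with no gap. The closed fingers stand at crop (230,440), on the counter-clockwise side of the grip, clear of the weight. Next I'll turn the wrench.

```bash
cat > turn.py <<'E'
from h import *
K=np.pi/2
p0=env.read_state(); f0=p0["force"]; off=24.
def meas(th):
    fs=[]
    for _ in range(3):
        s=env.read_state(); fs.append((s["force"]-f0)@e(th+np.pi/2)); env.hold(.02)
    d=s["tool_pos"]-C; 
    tha=np.arctan2(d[1],d[0])-np.arctan2(off,165)
    return np.mean(fs),tha*165,s["time_s"]
p,q=arc(TH0,40,K); env.move_l(p,rate=60)
th=TH0+12/165; F=0; peak=0; pp=None; log=[]; done="limit"
while th>TH0-1.3:
    step=4 if F<3.5 and peak<6 else 1
    th-=step/165
    p,q=arc(th,off,K)
    r=env.move_l(p,rot=q,rate=18 if step==4 else 8,f_stop=7)
    F,a,t=meas(th); log.append((round(th,3),step,r,round(F,1),round(a,1),round(t,1)))
    if F>peak: peak,pp=F,a
    tr=pp-a
    if peak>9 and ((F<.75*peak and tr>=5) or tr>=9): done="click"; break
    if F>22: done="solid"; break
    if t>58: done="time"; break
    if r and step==4:   # stopped early: restart commands from where the tool is
        th=a/165
print(done,"peak",peak,"travel after peak",pp-a)
for l in log[:4]+log[4:-30:4]+log[-30:]: print(*l)
if done=="click":
    d=env.read_state()["tool_pos"]; n=e(th+np.pi/2)
    env.move_l(d+25*n,rate=40); env.move_l(d+45*n,rate=80); env.move_l(d+45*n+[0,0,110],rate=150)
    print(env.read_state()["time_s"])
E
python3 turn.py
```

```text
click peak 11.54255742438806 travel after peak 5.480521036091716
-1.03 4 False 0.5 -169.8 21.9
-1.054 4 False 0.1 -174.0 22.4
-1.078 4 False 0.2 -177.9 22.8
-1.102 4 False 0.0 -182.0 23.2
-1.126 4 False -0.1 -186.0 23.6
-1.223 4 False -0.0 -202.1 25.3
-1.32 4 False -0.1 -218.0 27.0
-1.417 4 False -0.4 -234.1 28.7
-1.514 4 False -0.9 -250.0 30.4
-1.611 4 False -0.7 -266.0 32.1
-1.636 4 False -0.8 -270.0 32.5
-1.66 4 False -0.6 -274.0 33.0
-1.684 4 False -0.8 -278.0 33.4
-1.708 4 False -0.5 -282.0 33.8
-1.733 4 False -0.9 -286.0 34.2
-1.757 4 False -0.1 -290.0 34.7
-1.781 4 False -0.7 -294.1 35.1
-1.805 4 False -0.6 -298.0 35.5
-1.83 4 False -0.1 -302.1 36.0
-1.854 4 False -0.7 -306.1 36.4
-1.878 4 False -0.7 -310.1 36.8
-1.902 4 False -1.3 -314.1 37.2
-1.926 4 False -0.0 -318.1 37.6
-1.951 4 False -0.6 -322.1 38.1
-1.975 4 False -0.6 -326.0 38.5
-1.999 4 False -0.8 -330.1 38.9
-2.023 4 False -0.4 -334.1 39.4
-2.048 4 False 1.2 -337.7 39.8
-2.072 4 False 6.0 -340.4 40.2
-2.078 1 False 7.2 -340.9 40.5
-2.084 1 False 8.2 -341.4 40.9
-2.09 1 False 9.1 -342.1 41.2
-2.096 1 False 10.0 -342.7 41.5
-2.102 1 False 11.3 -343.2 41.8
-2.108 1 False 11.5 -344.1 42.1
-2.114 1 False 11.4 -345.4 42.5
-2.12 1 False 10.6 -346.6 42.8
-2.126 1 False 9.4 -348.1 43.1
-2.133 1 False 7.7 -349.6 43.5
45.5833
```

Break-over detected: about 12 N at the peak, dropping by a third over 5.5 mm, and the finger is backed off. One last look before handing in.

```bash
python3 - <<'E'
from h import *
import cv2
s=env.read_state();print(s["time_s"],s["tool_pos"],s["force"])
a=viewer.camera("scene")[150:310,130:380]; cv2.imwrite("pics/scene2c.png",cv2.resize(a,None,fx=3.2,fy=3.2,interpolation=cv2.INTER_CUBIC))
E
```

```text
45.5833 [ 557.32273968 -202.32371124  285.13112768] [ 0.45095849  0.18806524 -0.65698731]
```

View pics/scene2c.png

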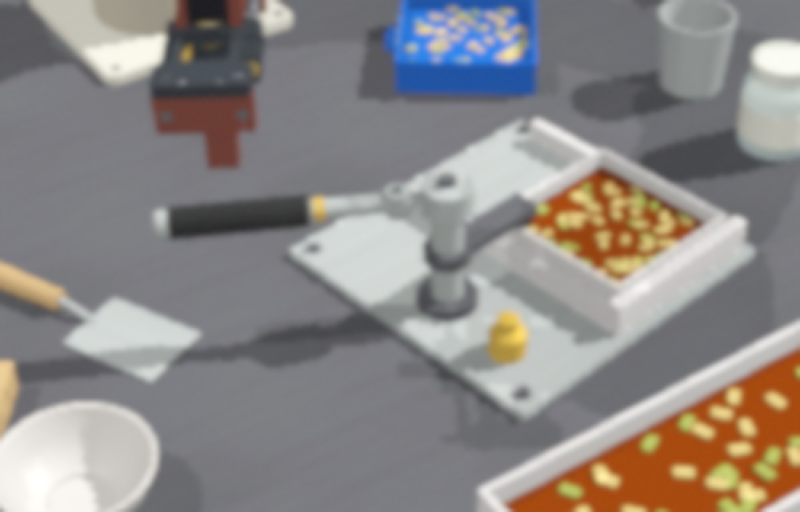

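The picture shows the handle sprung back straight at (160–420, 190–220), the clamp arm down on the rim at (520,205), the tray home at the stop, the bystanders in place and the gripper free.

```bash
python3 -c "
from station import workorder
print(workorder.sign_off())"
```

```text
the job is handed in; nothing more can be done
None
```

The tray is home against the end stop, the clamp nut was tightened until the wrench clicked, the wrench was let go, and the job was handed in at about 46 s of the 72 s allowed; the verdict was not reported back.

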